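# Dig the yeast brick out from among the jars and put it on the scale

### The arm

A 7-joint arm with a two-finger parallel gripper is mounted at the origin on the work surface. World frame = base frame: x ahead of the robot, y to its left, z up, the work surface at z = 0. Lengths are in m, angles in rad, forces in N, time in s.
With the tool pointing down it reaches from about 0.425 to 0.925 m from the base axis. Payload 6.8 kg.
Tool frame: the origin (TCP) lies on the centre line of the jaws, within the pads' length; the fingertips stand bot.tip_reach ahead of it and the grasp point (between the pads) lies 3 mm ahead of it (bot.tip_reach is the distance from the TCP to the fingertips, in m); z points along the fingers, y is the line along which they close (so a half turn about z gives the same grasp; the last joint's range is limited). The gripper opens to 85 mm and grips with 20 to 120 N. Pads are 22 mm wide; open, the fingers measure 114 mm over their backs; the gripper's body (76 mm by 85 mm) begins 54 mm behind the grasp point. The pads swing forward as they close: fully open they stand 13 mm farther back than shut.
Start: joints at [0.998, 0.477, 0.022, 1.555, -0.011, 1.109, -0.083], TCP at [0.303, -0.603, 0.253] pointing down, gripper open.
Joint ranges: [-2.96, 2.96], [-0.34, 2.1], [-1.41, 1.46], [0.24, 2.44], [-1.37, 4.51], [0.17, 1.92], [-2.96, 2.96]. Speed limits (rad/s): [2.39, 2.39, 3.14, 3.14, 3.14, 3.14, 3.14].

### API

Orientations are given as a unit quaternion [w, x, y, z].
In Python, from station import bot gives the robot as it stands.
- The arm moves only by the tool jog_arm, never from a script. Its argument "deltas" is a list of rows, each a list of 7 numbers: the shift along the world's x, y, z in m, then the turn, a rotation vector about the world's x, y, z in rad, then the opening, from 0 (shut) to 1 (fully open). In form: [[x, y, z, rx, ry, rz, grip], ...]. A call has 1 to 10 rows; each row shifts and turns the commanded pose from where the row before left it; what a row does not reach is not made up. A row lasts 1/10 s, in which the tool goes at most 50 mm and 8.59 degrees, less where a joint would pass 70% of its speed; a pose out of reach is approached as far as the arm can. A call with a gripper value outside its range is refused whole. The fingers move at their own pace and stop on an object; "newtons" is the grip in N (left out, the last holds). Time passes only in rows, so rows that do not move let the fingers close. It gives the time, the measured TCP pose, the force, the opening and the grip force at its end, in the units of the state.
- bot.get_obs(): the state, without advancing time (a new reading comes with each control period).
- bot.read_camera(name): name is "scene" or "top" or "wrist"; returns a dict with "img" (480x640x3 uint8, red, green, blue), "K" (3x3 intrinsics, pixels), "dist_coeffs" ([k1, k2, p1, p2, k3] as OpenCV has them; the pictures are not rectified), "eye" and "attitude" of the camera in the world. Camera axes: x right, y down, z forward; pixel columns grow to the right and rows downward; lengths in m; the calibration is good to about 2 mm. A picture is of the moment at which its call begins. There is no depth.
- bot.hand_in(): hands the job in; it is judged then, once.
The state is a dict: "t": time; "q": joint angles; "joint_vel": joint speeds; "joint_torque": joint torques, N m; "eef_pos": TCP position; "tool_rot": TCP orientation; "contact_force": force on the tool from outside, world axes, zero at the start; "torque": the same for the moment, N m; "gripper_width": opening from 0.0 (shut) to 1.0 (fully open); "grasp_force": force on a finger pad.
Only numpy, scipy, OpenCV 4.12 (cv2) and the standard library are available. Lean on these libraries where they do the work, as an engineer would, in place of code of your own. Each camera call takes 0.05 s, during which the arm holds its last target. There are 200 camera calls.

### The job

The yeast brick is hemmed in by three jars on the larger sheet pan: set all three jars aside upright on the smaller, paper-lined sheet pan, and once they stand there, lay the brick flat in the middle of the scale's platform. Then put each jar back upright exactly where it stood at the start. Set everything down without dropping it, never tip a jar over on the way, and leave the pail and the tumbler where they are.

Things in the scene. Friction and masses are not known exactly. Their poses are not given: they have to be found in the camera images.
- dredger_mid (a point): Flour dredger: polished steel shaker with a red band round the body and a domed steel top with black holes. Round, 60 mm across the body, 110 mm tall, about 0.3 kg; point at its centre, 55 mm above its underside, z up. Starts upright on the larger sheet pan, beside the yeast brick.
- cocoa_mid (a point): Cocoa jar: brown jar with a flat yellow screw lid (lid 58 mm across, 20 mm tall). Round, 60 mm across the body, 110 mm tall, about 0.3 kg; point at its centre, 55 mm above its underside, z up. Starts upright on the larger sheet pan, beside the yeast brick.
- salt_mid (a point): Salt jar: white jar with a flat blue screw lid (lid 58 mm across, 20 mm tall). Round, 60 mm across the body, 110 mm tall, about 0.3 kg; point at its centre, 55 mm above its underside, z up. Starts upright on the larger sheet pan, beside the yeast brick.
- yeast_mid (a point): Yeast brick: hard vacuum-packed gold foil brick with a wide red middle band, 130 mm along its y, 58 mm along its x, 50 mm high, about 0.35 kg. Point at its centre, 25 mm above its underside, z up. It lies on the larger pan with two jars in a row on its near side (110 mm between their centres, along the brick's y) and one behind its far side, about 9 mm from each, so it can be gripped across its 58 mm only once they are gone; it is lower than the jars.
- stock_pan: Larger sheet pan, bare aluminium, 330 mm along its x by 240 mm along its y, fixed; origin at the centre of its underside, floor 3 mm thick, rim 22 mm high (25 mm with the bead) all round. The jars and the brick stand on its floor around its middle.
- side_pan: Smaller sheet pan, empty, lined with white paper, 240 mm along its x by 165 mm along its y, fixed; origin at the centre of its underside, floor 3 mm thick (with paper 3.5), rim 22 mm high (25 mm with the bead). It stands to the left or the right of the larger pan. The jars are set aside here.
- platform (a point): Bench scale, black with a flat steel weighing platform 200 mm along x by 180 mm along y and a sloping display on its -x side, fixed. Point at the centre of the platform's upper face, 61 mm above the bench. The platform does not move under load. It stands on the other side of the larger pan from the smaller one.
- pail: Bystander: small white icing pail with two red bands, 146 mm across the lid, 140 mm tall, heavy; origin at the centre of its underside. Loose.
- tumbler: Bystander: pink drinking tumbler with clear lid, 78 mm across, 132 mm tall; origin at the centre of its underside. Loose.
Things that resemble listed ones, but are neither listed nor needed, are in the scene too. Leave any orange look-alike of the part that bears yeast_mid alone.

How it is judged:
By the outcome, as a careful person would: the job done as asked, in the order asked, and still so for the second after the job is handed in, with the robot touching nothing.
It also fails if it takes over 144 s, if anything falls off the work surface, if the arm or the gripper's body presses on something with over 40 N, if the wrist force passes 120 N, or if a joint passes its speed limit or range.

## Working session

There is one attempt and no reset: what is moved stays moved. The work goes in short steps, Python scripts to look and compute and a tool call to move; the robot and the scene stay as the last step left them, time stands still between calls to the robot, and variables do not carry over. Pictures are saved under pics/ and viewed, at most 14 in all, crops included, and the job is handed in when it is done.

Besides the shell and the picture viewer there is one more tool, called after ">>>" by a JSON object that holds its "fn" and its "kwargs", one argument or row to a line. jog_arm: Moves the arm, as the interface text tells. Its arguments: {"type":"object","properties":{"deltas":{"type":"array"},"newtons":{"type":"number"}},"required":["deltas"]}

```bash
mkdir -p pics; ls
python3 - <<'E'
from station import bot
import cv2,numpy as np
o=bot.get_obs();print(o['t'],o['eef_pos'],o['tool_rot'],bot.tip_reach,o['gripper_width'])
for n in('top','scene'):
    c=bot.read_camera(n);cv2.imwrite(f'pics/{n}0.png',c['img'][:,:,::-1]);print(n,c['K'],c['dist_coeffs'],c['eye'],c['attitude'])
E
```

```text
pics
0.0 [ 0.30227429 -0.60291255  0.25231738] [-8.84053434e-04  9.73117726e-01  2.30306375e-01 -2.88032501e-04] 0.022 0.9949288484258956
top [[490.76341142   0.         314.09812464]
 [  0.         490.76341142 240.26124943]
 [  0.           0.           1.        ]] [-0.13139911  0.          0.          0.          0.        ] [ 0.39877698 -0.01037495  1.10955703] [-0.05266015  0.70899512 -0.70242817  0.0338747 ]
scene [[482.3707661    0.         321.23666782]
 [  0.         482.3707661  235.06691228]
 [  0.           0.           1.        ]] [0.0117647 0.        0.        0.        0.       ] [1.23389753 0.2642505  0.6808506 ] [-0.24505138  0.51818422  0.74131092 -0.34913187]
```

View pics/top0.png

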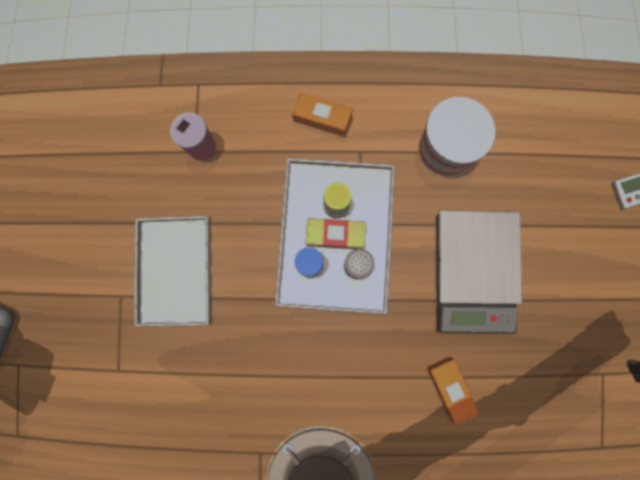

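View pics/scene0.png

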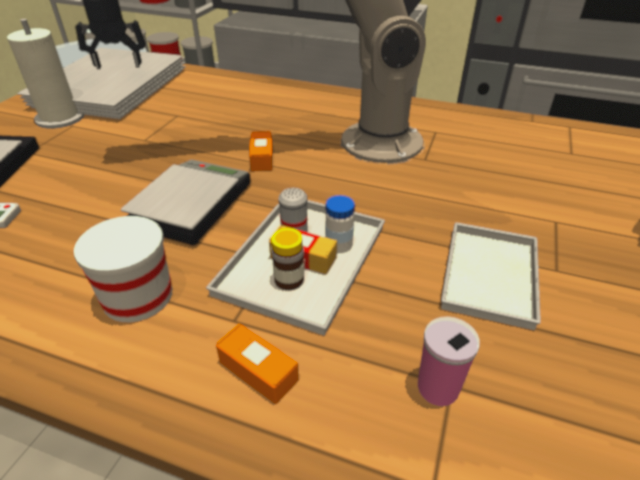

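The top view has world +x up and +y left. Cocoa lid is at (338,196), salt lid (309,262), dredger (359,264), brick (336,233), side pan (172,271), platform (480,257). In the scene view the side pan is on the right, and the scale and pail are on the left. Orange bricks are look-alikes.

```bash
cat > h.py <<'E'
from station import bot
import cv2,numpy as np
from scipy.spatial.transform import Rotation as R
def cast(c,uv,z):
    uv=np.asarray(uv,float).reshape(-1,1,2)
    n=cv2.undistortPoints(uv,c['K'],c['dist_coeffs'])[:,0]
    w,x,y,q=c['attitude'];d=np.c_[n,np.ones(len(n))]@R.from_quat([x,y,q,w]).as_matrix().T
    e=np.array(c['eye']);return e+d*((z-e[2])/d[:,2:])
def blob(img,lo,hi,roi):
    x0,y0,x1,y1=roi;h=cv2.cvtColor(img,cv2.COLOR_RGB2HSV)
    m=np.zeros(h.shape[:2],np.uint8);m[y0:y1,x0:x1]=cv2.inRange(h,lo,hi)[y0:y1,x0:x1]
    m=cv2.morphologyEx(m,cv2.MORPH_CLOSE,np.ones((5,5)))
    cs,_=cv2.findContours(m,cv2.RETR_EXTERNAL,cv2.CHAIN_APPROX_NONE)
    return max(cs,key=cv2.contourArea)
E
python3 - <<'E'
from h import *
np.set_printoptions(precision=4,suppress=True)
c=bot.read_camera('top');im=c['img']
for n,lo,hi,roi in(('cocoa',(22,120,80),(35,255,255),(315,175,362,214)),('salt',(100,120,60),(125,255,255),(285,240,335,285))):
    k=blob(im,lo,hi,roi);(u,v),r=cv2.minEnclosingCircle(k);print(n,u,v,r,cast(c,(u,v),.113))
k=blob(im,(0,0,0),(179,255,150),(340,245,380,285));e=cv2.minEnclosingCircle(k);print('dredger',e,cast(c,e[0],.105))
k=blob(im,(0,130,90),(36,255,255),(296,217,376,250));r=cv2.minAreaRect(k);b=cast(c,cv2.boxPoints(r),.053);print('brick',r,b.mean(0),b)
for n,roi,z in(('side',(120,205,222,340),.025),('stock',(265,145,405,325),.025),('plat',(430,200,530,304),.061)):
    k=blob(im,(0,0,90),(179,85,255),roi);r=cv2.minAreaRect(k);b=cast(c,cv2.boxPoints(r),z);print(n,r,b.mean(0)[:2],b[:,:2].tolist())
cv2.imwrite('pics/crop1.png',cv2.resize(im[150:320,265:405,::-1],None,fx=3.5,fy=3.5,interpolation=2)[:600])
E
```

```text
cocoa 336.98968505859375 196.09278869628906 12.740514755249023 [[ 0.6138 -0.0296  0.113 ]]
salt 308.6451721191406 261.3870849609375 12.912399291992188 [[0.4779 0.0275 0.113 ]]
dredger ((354.039794921875, 261.02984619140625), 20.567373275756836) [[ 0.48   -0.0653  0.105 ]]
brick ((335.220703125, 233.08604431152344), (23.32086753845215, 24.91887092590332), 2.862405300140381) [ 0.5449 -0.0273  0.053 ] [[ 0.5186 -0.0008  0.053 ]
 [ 0.5733 -0.0031  0.053 ]
 [ 0.571  -0.0538  0.053 ]
 [ 0.5165 -0.0513  0.053 ]]
side ((171.169677734375, 270.7350158691406), (110.8498764038086, 76.9808578491211), 89.26547241210938) [0.4618 0.3425] [[0.585781248622046, 0.4403601363713939], [0.5884798521724102, 0.2585582776901967], [0.3398526574040165, 0.24692755084055912], [0.3330259543904135, 0.4241448201966134]]
stock ((335.32080078125, 235.68807983398438), (113.94707489013672, 150.99818420410156), 3.8140745162963867) [ 0.5461 -0.0281] [[0.3828542131126559, 0.10716508679335196], [0.7246505847961974, 0.09141232333643363], [0.7082135254563166, -0.16811354738413248], [0.36882217318622773, -0.14266485835639547]]
plat ((480.0001220703125, 256.5058288574219), (93.93550872802734, 83.00601959228516), 89.33380126953125) [ 0.4962 -0.3419] [[0.5960703587512759, -0.25053462125021986], [0.600451455625316, -0.43658896019192894], [0.39503430152642854, -0.4313511916060436], [0.39318355423197426, -0.2492895257504424]]
```

View pics/crop1.png

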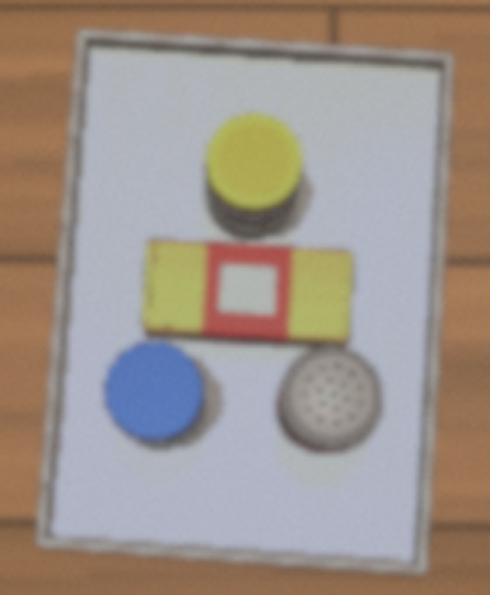

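The crop shows the cocoa, salt and dredger tops and the brick, with its long axis tilted about 3°. I'll cross-check the lids in the scene view, then move.

Run:
```python
from h import *
np.set_printoptions(precision=4,suppress=True)
c=bot.read_camera('scene');im=c['img']
for n,lo,hi,roi in(('cocoa',(22,120,120),(35,255,255),(265,225,308,250)),('salt',(100,120,60),(125,255,255),(320,190,360,220))):
    k=blob(im,lo,hi,roi);x,y,w,h=cv2.boundingRect(k)
    # top disc: ellipse fit on the upper rim; left/right extremes give the centre column
    u=x+(w-1)/2;uv=[(u,y+.0),];print(n,x,y,w,h,cast(c,[(u,y)],.113),cast(c,[(u,y+w*.27)],.113))
x=cv2.resize(im[180:300,240:370,::-1],None,fx=5,fy=5,interpolation=2);cv2.imwrite('pics/crop2.png',x)
t=bot.read_camera('top');print('dred',cast(t,[(358.7,263.7)],.105))
o=np.array([[297,165],[390,170]])
print('brick ends',cast(t,[(306.4,232.5),(365.6,235.5)],.053))
```

```text
cocoa 270 227 32 23 [[ 0.5873 -0.0427  0.113 ]] [[ 0.6109 -0.0325  0.113 ]]
salt 326 196 28 22 [[0.4553 0.0208 0.113 ]] [[0.4804 0.0292 0.113 ]]
dred [[ 0.4746 -0.0749  0.105 ]]
brick ends [[ 0.5456  0.0354  0.053 ]
 [ 0.54   -0.0932  0.053 ]]
```

View pics/crop2.png

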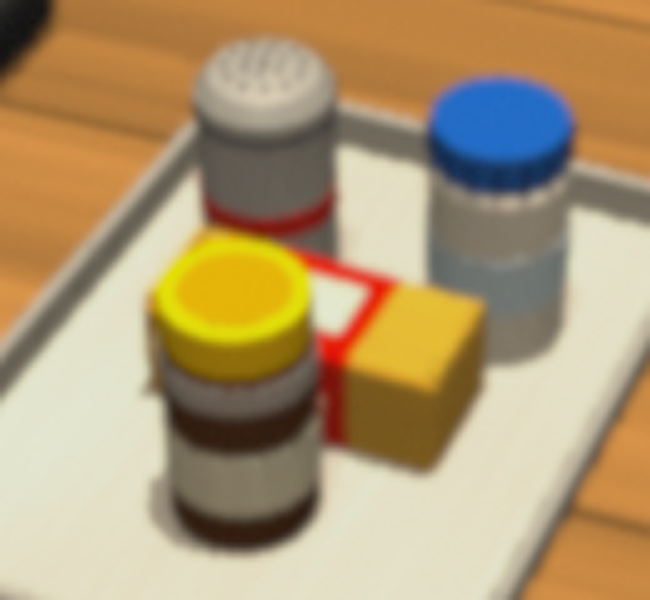

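>>> {"fn": "jog_arm", "kwargs": {
  "deltas": [
    [0.02,0.04,0,0,0,-0.13,1],
    [0.02,0.04,0,0,0,-0.13,1],
    [0.02,0.04,0,0,0,-0.13,1],
    [0.02,0.04,0,0,0,-0.12,1],
    [0.02,0.04,0,0,0,0,1],
    [0.02,0.04,0,0,0,0,1],
    [0.02,0.04,0,0,0,0,1],
    [0.02,0.04,0,0,0,0,1],
    [0.02,0.04,0,0,0,0,1],
    [0.02,0.04,0,0,0,0,1]
  ]
}}

```text
t: 1.25
eef_pos: [0.5031, -0.2017, 0.2535]
tool_rot: [0.0, 1.0, -0.023, 0.0]
contact_force: [0.4, -0.3, -0.2]
gripper_width: 1.001
grasp_force: 0.0
```

The crop agrees with the top view. I'll use cocoa ≈ (.6125,-.031), salt ≈ (.479,.029) and dredger ≈ (.474,-.078). Cocoa goes first.

>>> {"fn": "jog_arm", "kwargs": {
  "deltas": [
    [0.022,0.034,0,0,0,0,1],
    [0.022,0.034,0,0,0,0,1],
    [0.022,0.034,0,0,0,0,1],
    [0.022,0.034,0,0,0,0,1],
    [0.0215,0.0345,0,0,0,0,1],
    [0,0,-0.025,0,0,0,1],
    [0,0,-0.025,0,0,0,1],
    [0,0,-0.025,0,0,0,1],
    [0,0,-0.025,0,0,0,1],
    [0,0,0,0,0,0,1]
  ]
}}

```text
t: 2.25
eef_pos: [0.6096, -0.033, 0.1499]
tool_rot: [0.0, 1.0, -0.022, -0.003]
contact_force: [-0.8, -0.4, 0.3]
gripper_width: 1.002
grasp_force: 0.0
```

Run:
```python
from h import *
c=bot.read_camera('wrist');print(bot.get_obs()['eef_pos'],c['eye'],c['attitude']);cv2.imwrite('pics/w1.png',c['img'][:,:,::-1])
```

```text
[ 0.61090988 -0.03293873  0.15198985] [ 0.68031762 -0.03629513  0.26968596] [-0.10120943 -0.68356366  0.71521005  0.10474713]
```

View pics/w1.png

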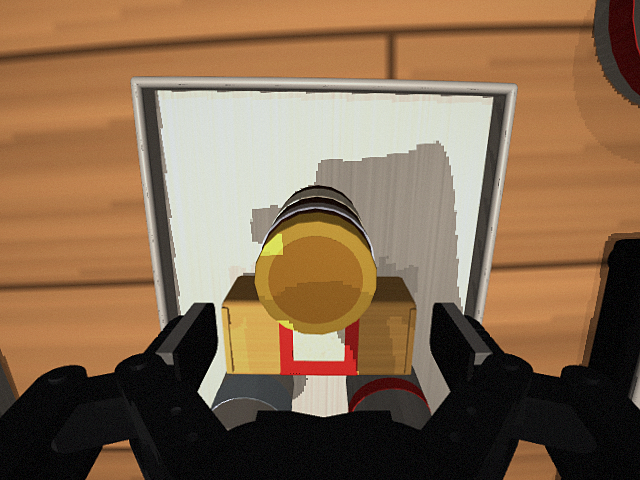

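Wrist view: the cocoa lid is at (316,272), centred between the finger tips (215 and 432). I'll compute its position from this view.

Run:
```python
from h import *
c=bot.read_camera('wrist')
print(cast(c,[(316,272),(255,272),(377,272),(316,209),(316,335)],.113).round(4),bot.get_obs()['eef_pos'])
```

```text
[[ 0.6197 -0.0303  0.113 ]
 [ 0.621  -0.0018  0.113 ]
 [ 0.6184 -0.0587  0.113 ]
 [ 0.6495 -0.0318  0.113 ]
 [ 0.5865 -0.0286  0.113 ]] [ 0.61209778 -0.03290149  0.15352694]
```

>>> {"fn": "jog_arm", "kwargs": {
  "deltas": [
    [0.002,0.002,-0.02,0,0,0,1],
    [0,0,-0.02,0,0,0,1],
    [0,0,-0.02,0,0,0,1],
    [0,0,-0.018,0,0,0,1],
    [0,0,0,0,0,0,1],
    [0,0,0,0,0,0,0.5],
    [0,0,0,0,0,0,0.5],
    [0,0,0,0,0,0,0.4],
    [0,0,0,0,0,0,0.4],
    [0,0,0,0,0,0,0.4]
  ],
  "newtons": 40
}}

```text
t: 3.35
eef_pos: [0.6156, -0.0306, 0.0776]
tool_rot: [-0.0, 1.0, -0.023, 0.002]
contact_force: [-0.9, 0.6, 6.6]
gripper_width: 0.694
grasp_force: 36.7
```

>>> {"fn": "jog_arm", "kwargs": {
  "deltas": [
    [0,0,0.01,0,0,0,0.4],
    [0,0,0.03,0,0,0,0.4],
    [0,0,0.035,0,0,0,0.4],
    [0,0,0.025,0,0,0,0.4],
    [-0.013,0.062,0,0,0,0,0.4],
    [-0.008,0.037,0,0,0,0,0.4],
    [-0.008,0.037,0,0,0,0,0.4],
    [-0.008,0.037,0,0,0,0,0.4],
    [-0.008,0.037,0,0,0,0,0.4],
    [-0.008,0.037,0,0,0,0,0.4]
  ]
}}

```text
t: 4.35
eef_pos: [0.5632, 0.2041, 0.1762]
tool_rot: [0.0, 1.0, -0.023, 0.0]
contact_force: [0.8, -0.4, -3.3]
gripper_width: 0.689
grasp_force: 39.0
```

>>> {"fn": "jog_arm", "kwargs": {
  "deltas": [
    [-0.007,0.035,0,0,0,0,0.4],
    [-0.007,0.035,0,0,0,0,0.4],
    [-0.007,0.035,0,0,0,0,0.4],
    [-0.007,0.034,0,0,0,0,0.4],
    [0,0,0,0,0,0,0.4],
    [0,0,-0.02,0,0,0,0.4],
    [0,0,-0.025,0,0,0,0.4],
    [0,0,-0.025,0,0,0,0.4],
    [0,0,-0.015,0,0,0,0.4],
    [0,0,0,0,0,0,0.4]
  ]
}}

```text
t: 5.35
eef_pos: [0.5346, 0.3406, 0.0884]
tool_rot: [0.001, 1.0, -0.023, -0.002]
contact_force: [-0.0, -0.2, -2.9]
gripper_width: 0.688
grasp_force: 38.9
```

>>> {"fn": "jog_arm", "kwargs": {
  "deltas": [
    [0,0,-0.003,0,0,0,0.4],
    [0,0,-0.003,0,0,0,0.4],
    [0,0,-0.002,0,0,0,0.4],
    [0,0,-0.002,0,0,0,0.4],
    [0,0,0,0,0,0,0.4]
  ]
}}

```text
t: 5.85
eef_pos: [0.5358, 0.342, 0.0804]
tool_rot: [0.0, 1.0, -0.023, 0.0]
contact_force: [-0.0, -0.2, -3.1]
gripper_width: 0.688
grasp_force: 39.0
```

>>> {"fn": "jog_arm", "kwargs": {
  "deltas": [
    [0,0,-0.001,0,0,0,0.4],
    [0,0,-0.001,0,0,0,0.4],
    [0,0,-0.001,0,0,0,0.4],
    [0,0,0,0,0,0,0.4]
  ]
}}

```text
t: 6.25
eef_pos: [0.5359, 0.3421, 0.0777]
tool_rot: [-0.0, 1.0, -0.023, 0.0]
contact_force: [-1.8, 0.6, 1.0]
gripper_width: 0.686
grasp_force: 39.4
```

>>> {"fn": "jog_arm", "kwargs": {
  "deltas": [
    [0,0,0,0,0,0,0.8],
    [0,0,0,0,0,0,0.95],
    [0,0,0,0,0,0,0.95],
    [0,0,0.02,0,0,0,0.95],
    [0,0,0.035,0,0,0,0.95],
    [0,0,0.035,0,0,0,1],
    [-0.007,-0.039,0,0,0,0,1],
    [-0.007,-0.039,0,0,0,0,1],
    [-0.007,-0.039,0,0,0,0,1],
    [-0.007,-0.039,0,0,0,0,1]
  ]
}}

```text
t: 7.25
eef_pos: [0.5075, 0.1846, 0.1676]
tool_rot: [-0.0, 1.0, -0.023, 0.0]
contact_force: [1.1, -0.9, 0.4]
gripper_width: 0.994
grasp_force: 0.0
```

>>> {"fn": "jog_arm", "kwargs": {
  "deltas": [
    [-0.007,-0.039,0,0,0,0,1],
    [-0.007,-0.039,0,0,0,0,1],
    [-0.007,-0.039,0,0,0,0,1],
    [-0.007,-0.039,0,0,0,0,1],
    [0,0,0,0,0,0,1],
    [0,0,0,0,0,0,1]
  ]
}}

```text
t: 7.85
eef_pos: [0.4799, 0.0293, 0.1676]
tool_rot: [-0.0, 1.0, -0.024, 0.0]
contact_force: [0.3, 0.8, 0.1]
gripper_width: 0.998
grasp_force: 0.0
```

Run:
```python
from h import *
c=bot.read_camera('wrist');print(bot.get_obs()['eef_pos'],c['eye'],c['attitude']);cv2.imwrite('pics/w2.png',c['img'][:,:,::-1])
k=blob(c['img'],(100,120,40),(125,255,255),(150,150,500,420));x,y,w,h=cv2.boundingRect(k)
print(x,y,w,h,cast(c,[(x,y+h-w/2),(x+w,y+h-w/2),(x+w/2,y+h),(x+w/2,y)],.113).round(4))
```

```text
[0.48019808 0.03055784 0.1676064 ] [0.54980691 0.02572084 0.28796959] [-0.0983028  -0.68305004  0.71644901  0.10237196]
268 220 114 110 [[ 0.4836  0.0572  0.113 ]
 [ 0.4808 -0.0013  0.113 ]
 [ 0.4494  0.0295  0.113 ]
 [ 0.51    0.0267  0.113 ]]
```

View pics/w2.png

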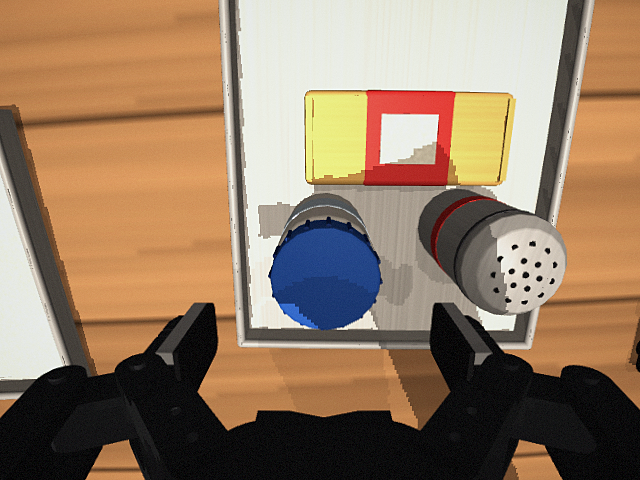

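Wrist view: the salt lid is at (326,273), the dredger top at about (513,262), and the brick spans (306..515, 92..185). The tool is almost exactly over the salt jar.

>>> {"fn": "jog_arm", "kwargs": {
  "deltas": [
    [-0.001,-0.001,-0.025,0,0,0,1],
    [0,0,-0.025,0,0,0,1],
    [0,0,-0.025,0,0,0,1],
    [0,0,-0.017,0,0,0,1],
    [0,0,0,0,0,0,1],
    [0,0,0,0,0,0,0.5],
    [0,0,0,0,0,0,0.5],
    [0,0,0,0,0,0,0.4],
    [0,0,0,0,0,0,0.4],
    [0,0,0,0,0,0,0.4]
  ]
}}

```text
t: 8.9
eef_pos: [0.48, 0.0293, 0.0766]
tool_rot: [-0.0, 1.0, -0.023, 0.001]
contact_force: [-1.7, -1.3, 6.4]
gripper_width: 0.691
grasp_force: 33.7
```

Run:
```python
from h import *
print(bot.get_obs()['eef_pos'])
c=dict(bot.read_camera('wrist'));c['eye']=[0.54980691,0.02572084,0.28796959];c['attitude']=[-0.0983028,-0.68305004,0.71644901,0.10237196]
print('dredger from w2',cast(c,[(513,262),(460,262),(566,262)],.10).round(4))
print('brick corners',cast(c,[(305,92),(514,95),(514,185),(306,184)],.053).round(4))
```

```text
[0.47996669 0.02930807 0.076638  ]
dredger from w2 [[ 0.4785 -0.076   0.1   ]
 [ 0.48   -0.0463  0.1   ]
 [ 0.4769 -0.1063  0.1   ]]
brick corners [[ 0.5759  0.0354  0.053 ]
 [ 0.5692 -0.092   0.053 ]
 [ 0.5139 -0.0969  0.053 ]
 [ 0.5206  0.0381  0.053 ]]
```

>>> {"fn": "jog_arm", "kwargs": {
  "deltas": [
    [0,0,0.01,0,0,0,0.4],
    [0,0,0.035,0,0,0,0.4],
    [0,0,0.04,0,0,0,0.4],
    [0,0,0.035,0,0,0,0.4],
    [-0.002,0.039,0,0,0,0,0.4],
    [-0.002,0.039,0,0,0,0,0.4],
    [-0.002,0.039,0,0,0,0,0.4],
    [-0.003,0.039,0,0,0,0,0.4],
    [-0.003,0.039,0,0,0,0,0.4],
    [-0.003,0.039,0,0,0,0,0.4]
  ]
}}

```text
t: 9.95
eef_pos: [0.4629, 0.2641, 0.1957]
tool_rot: [0.0, 1.0, -0.023, -0.0]
contact_force: [1.7, 0.1, -3.9]
gripper_width: 0.69
grasp_force: 34.5
```

>>> {"fn": "jog_arm", "kwargs": {
  "deltas": [
    [-0.003,0.039,0,0,0,0,0.4],
    [-0.002,0.039,0,0,0,0,0.4],
    [0,0,0,0,0,0,0.4],
    [0,0,0,0,0,0,0.4]
  ]
}}

```text
t: 10.35
eef_pos: [0.4578, 0.3417, 0.1953]
tool_rot: [0.0, 1.0, -0.021, -0.0]
contact_force: [0.2, -1.1, -3.9]
gripper_width: 0.69
grasp_force: 34.5
```

>>> {"fn": "jog_arm", "kwargs": {
  "deltas": [
    [0.001,0,-0.025,0,0,0,0.4],
    [0,0,-0.03,0,0,0,0.4],
    [0,0,-0.03,0,0,0,0.4],
    [0,0,-0.018,0,0,0,0.4],
    [0,0,-0.006,0,0,0,0.4],
    [0,0,-0.003,0,0,0,0.4],
    [0,0,-0.002,0,0,0,0.4],
    [0,0,-0.001,0,0,0,0.4],
    [0,0,-0.001,0,0,0,0.4],
    [0,0,0,0,0,0,0.4]
  ]
}}

```text
t: 11.35
eef_pos: [0.46, 0.3412, 0.0798]
tool_rot: [-0.0, 1.0, -0.023, 0.0]
contact_force: [-0.3, -0.7, -4.3]
gripper_width: 0.692
grasp_force: 34.5
```

>>> {"fn": "jog_arm", "kwargs": {
  "deltas": [
    [0,0,-0.001,0,0,0,0.4],
    [0,0,-0.001,0,0,0,0.4],
    [0,0,-0.001,0,0,0,0.4],
    [0,0,0,0,0,0,0.4]
  ]
}}

```text
t: 11.75
eef_pos: [0.4599, 0.3411, 0.0768]
tool_rot: [0.0, 1.0, -0.023, 0.0]
contact_force: [-1.8, -0.4, 2.4]
gripper_width: 0.693
grasp_force: 35.0
```

>>> {"fn": "jog_arm", "kwargs": {
  "deltas": [
    [0,0,0,0,0,0,0.8],
    [0,0,0,0,0,0,0.95],
    [0,0,0,0,0,0,0.95],
    [0,0,0.02,0,0,0,0.95],
    [0,0,0.035,0,0,0,0.95],
    [0,0,0.035,0,0,0,1],
    [0.003,-0.042,0,0,0,0,1],
    [0.003,-0.042,0,0,0,0,1],
    [0.003,-0.042,0,0,0,0,1],
    [0.003,-0.042,0,0,0,0,1]
  ]
}}

```text
t: 12.75
eef_pos: [0.4719, 0.1716, 0.1666]
tool_rot: [-0.0, 1.0, -0.022, 0.0]
contact_force: [1.2, -0.2, -0.2]
gripper_width: 1.003
grasp_force: 0.0
```

>>> {"fn": "jog_arm", "kwargs": {
  "deltas": [
    [0.003,-0.042,0,0,0,0,1],
    [0,-0.042,0,0,0,0,1],
    [0,-0.042,0,0,0,0,1],
    [0,-0.042,0,0,0,0,1],
    [0,-0.042,0,0,0,0,1],
    [0,-0.041,0,0,0,0,1],
    [0,0,0,0,0,0,1],
    [0,0,0,0,0,0,1]
  ]
}}

```text
t: 13.55
eef_pos: [0.4748, -0.0787, 0.1664]
tool_rot: [-0.0, 1.0, -0.024, 0.0]
contact_force: [0.5, 0.3, -0.1]
gripper_width: 0.996
grasp_force: 0.0
```

Run:
```python
from h import *
c=bot.read_camera('wrist');print(bot.get_obs()['eef_pos'],c['eye'],c['attitude'])
cv2.imwrite('pics/w3.png',c['img'][:,:,::-1])
```

```text
[ 0.47498441 -0.07744239  0.16639089] [ 0.54474231 -0.08230844  0.28675872] [-0.09843446 -0.68296353  0.71649657  0.10248971]
```

View pics/w3.png

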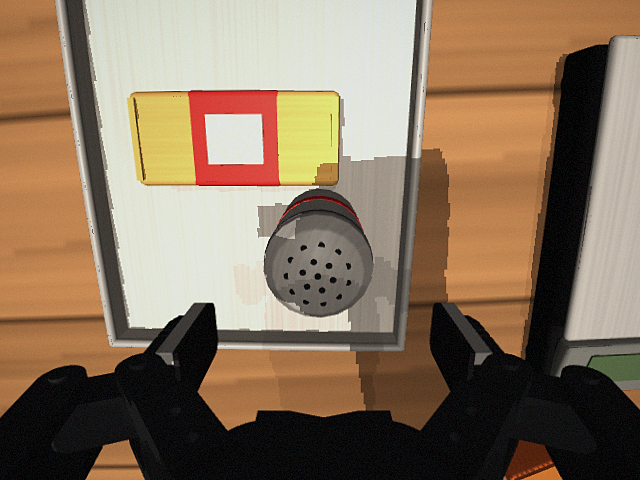

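Wrist view: the dredger is at (318,258), centred between the fingers, so I can descend.

>>> {"fn": "jog_arm", "kwargs": {
  "deltas": [
    [0.001,0.0005,-0.025,0,0,0,1],
    [0,0,-0.025,0,0,0,1],
    [0,0,-0.025,0,0,0,1],
    [0,0,-0.016,0,0,0,1],
    [0,0,0,0,0,0,1],
    [0,0,0,0,0,0,0.5],
    [0,0,0,0,0,0,0.5],
    [0,0,0,0,0,0,0.4],
    [0,0,0,0,0,0,0.4],
    [0,0,0,0,0,0,0.4]
  ]
}}

```text
t: 14.6
eef_pos: [0.4768, -0.0767, 0.0765]
tool_rot: [-0.0, 1.0, -0.022, 0.001]
contact_force: [0.1, 3.1, 7.4]
gripper_width: 0.692
grasp_force: 43.3
```

>>> {"fn": "jog_arm", "kwargs": {
  "deltas": [
    [0,0,0.01,0,0,0,0.4],
    [0,0,0.035,0,0,0,0.4],
    [0,0,0.04,0,0,0,0.4],
    [0,0,0.035,0,0,0,0.4],
    [-0.009,0.042,0,0,0,0,0.4],
    [-0.009,0.042,0,0,0,0,0.4],
    [-0.009,0.042,0,0,0,0,0.4],
    [-0.009,0.042,0,0,0,0,0.4],
    [-0.009,0.042,0,0,0,0,0.4],
    [-0.009,0.042,0,0,0,0,0.4]
  ]
}}

```text
t: 15.6
eef_pos: [0.421, 0.1754, 0.1959]
tool_rot: [0.0, 1.0, -0.023, 0.0]
contact_force: [1.1, 0.3, -2.7]
gripper_width: 0.691
grasp_force: 45.0
```

>>> {"fn": "jog_arm", "kwargs": {
  "deltas": [
    [-0.009,0.042,0,0,0,0,0.4],
    [-0.009,0.042,0,0,0,0,0.4],
    [-0.009,0.041,0,0,0,0,0.4],
    [-0.009,0.041,0,0,0,0,0.4],
    [0,0,0,0,0,0,0.4],
    [0,0,0,0,0,0,0.4]
  ]
}}

```text
t: 16.2
eef_pos: [0.3853, 0.3407, 0.1954]
tool_rot: [0.0, 1.0, -0.022, -0.0]
contact_force: [0.6, -0.7, -3.3]
gripper_width: 0.692
grasp_force: 45.2
```

>>> {"fn": "jog_arm", "kwargs": {
  "deltas": [
    [0,0,-0.025,0,0,0,0.4],
    [0,0,-0.03,0,0,0,0.4],
    [0,0,-0.03,0,0,0,0.4],
    [0,0,-0.018,0,0,0,0.4],
    [0,0,-0.007,0,0,0,0.4],
    [0,0,-0.003,0,0,0,0.4],
    [0,0,-0.002,0,0,0,0.4],
    [0,0,-0.001,0,0,0,0.4],
    [0,0,-0.001,0,0,0,0.4],
    [0,0,0,0,0,0,0.4]
  ]
}}

```text
t: 17.2
eef_pos: [0.386, 0.3407, 0.0788]
tool_rot: [-0.0, 1.0, -0.023, 0.0]
contact_force: [0.2, -0.6, -3.5]
gripper_width: 0.689
grasp_force: 45.2
```

>>> {"fn": "jog_arm", "kwargs": {
  "deltas": [
    [0,0,-0.001,0,0,0,0.4],
    [0,0,0,0,0,0,0.4]
  ]
}}

```text
t: 17.4
eef_pos: [0.3858, 0.3406, 0.0774]
tool_rot: [-0.0, 1.0, -0.023, 0.0]
contact_force: [0.1, -0.1, -2.6]
gripper_width: 0.691
grasp_force: 45.2
```

>>> {"fn": "jog_arm", "kwargs": {
  "deltas": [
    [0,0,-0.001,0,0,0,0.4],
    [0,0,0,0,0,0,0.4]
  ]
}}

```text
t: 17.6
eef_pos: [0.3859, 0.3407, 0.0766]
tool_rot: [-0.0, 1.0, -0.023, 0.0]
contact_force: [-0.1, -0.6, 1.6]
gripper_width: 0.687
grasp_force: 45.4
```

>>> {"fn": "jog_arm", "kwargs": {
  "deltas": [
    [0,0,0,0,0,0,0.8],
    [0,0,0,0,0,0,0.95],
    [0,0,0,0,0,0,0.95],
    [0,0,0.02,0,0,0,0.95],
    [0,0,0.035,0,0,0,0.95],
    [0,0,0.035,0,0,0,1],
    [0.016,-0.037,0,0,0,0,1],
    [0.016,-0.037,0,0,0,0,1],
    [0.016,-0.037,0,0,0,0,1],
    [0.016,-0.037,0,0,0,0,1]
  ]
}}

```text
t: 18.6
eef_pos: [0.4503, 0.1911, 0.1666]
tool_rot: [-0.0, 1.0, -0.022, 0.0]
contact_force: [0.5, 0.4, 0.3]
gripper_width: 0.997
grasp_force: 0.0
```

Run:
```python
from station import bot
print(bot.get_obs()['q'])
```

```text
[-0.23442401  0.30655027 -0.34572185  2.05603831  0.14327442  0.8005345
 -2.28090752]
```

>>> {"fn": "jog_arm", "kwargs": {
  "deltas": [
    [0.0095,-0.022,0,0,0,0.142,1],
    [0.0095,-0.022,0,0,0,0.142,1],
    [0.0095,-0.022,0,0,0,0.142,1],
    [0.0095,-0.022,0,0,0,0.142,1],
    [0.0095,-0.022,0,0,0,0.142,1],
    [0.0095,-0.022,0,0,0,0.142,1],
    [0.0095,-0.022,0,0,0,0.142,1],
    [0.0095,-0.022,0,0,0,0.142,1],
    [0.0095,-0.022,0,0,0,0.142,1],
    [0.0095,-0.022,0,0,0,0.142,1]
  ]
}}

```text
t: 19.6
eef_pos: [0.5452, -0.0285, 0.1664]
tool_rot: [0.0, 0.771, 0.637, 0.0]
contact_force: [-0.0, -0.4, -0.2]
gripper_width: 1.002
grasp_force: 0.0
```

>>> {"fn": "jog_arm", "kwargs": {
  "deltas": [
    [0,0,0,0,0,0.142,1],
    [0,0,0,0,0,0,1],
    [0,0,0,0,0,0,1]
  ]
}}

```text
t: 19.9
eef_pos: [0.5446, -0.0271, 0.1663]
tool_rot: [-0.0, 0.727, 0.687, 0.0]
contact_force: [-0.0, -0.1, -0.0]
gripper_width: 1.002
grasp_force: 0.0
```

Run:
```python
from h import *
c=bot.read_camera('wrist');o=bot.get_obs();print(o['eef_pos'],o['tool_rot'],o['q'][6])
t=bot.read_camera('top')
a=cv2.resize(c['img'],(480,360));b=cv2.resize(t['img'][150:350,120:400],(320,229));z=np.zeros((360,800,3),np.uint8);z[:,:480]=a;z[:229,480:]=b
cv2.imwrite('pics/w4.png',z[:,:,::-1])
k=blob(c['img'],(0,110,60),(36,255,255),(60,20,580,470));r=cv2.minAreaRect(k);print(r,cast(c,[r[0]],.053),cast(c,cv2.boxPoints(r),.053).round(4))
```

```text
[ 0.54460842 -0.02679177  0.16631856] [-1.30154421e-04  7.26764100e-01  6.86887122e-01  8.79462821e-05] -0.3812046220243433
((319.5, 198.5), (357.0, 519.0), 90.0) [[0.54238466 0.00514521 0.053     ]] [[ 0.3967  0.1201  0.053 ]
 [ 0.7003  0.1024  0.053 ]
 [ 0.734  -0.1439  0.053 ]
 [ 0.3333 -0.1213  0.053 ]]
```

View pics/w4.png

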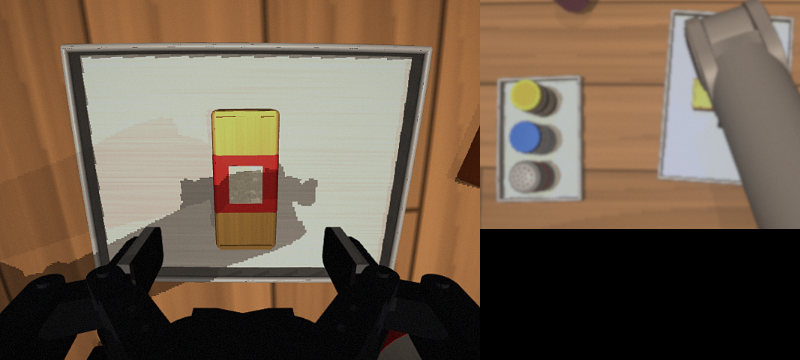

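The wrist view shows the brick at (246,178) in the composite, centred and aligned between the fingers. The top inset shows all three jars upright in the side pan, at (525,95), (525,137) and (523,176). I'll grasp the brick.

>>> {"fn": "jog_arm", "kwargs": {
  "deltas": [
    [0,-0.002,-0.03,0,0,0,1],
    [0,0,-0.035,0,0,0,1],
    [0,0,-0.03,0,0,0,1],
    [0,0,-0.025,0,0,0,1],
    [0,0,-0.012,0,0,0,1],
    [0,0,0,0,0,0,0.6],
    [0,0,0,0,0,0,0.4],
    [0,0,0,0,0,0,0.4],
    [0,0,0,0,0,0,0.4],
    [0,0,0,0,0,0,0.4]
  ]
}}

```text
t: 21.0
eef_pos: [0.5457, -0.0294, 0.0355]
tool_rot: [0.001, 0.726, 0.688, 0.001]
contact_force: [-0.4, 0.6, 6.7]
gripper_width: 0.679
grasp_force: 44.5
```

>>> {"fn": "jog_arm", "kwargs": {
  "deltas": [
    [0,0,0.01,0,0,0,0.4],
    [0,0,0.035,0,0,0,0.4],
    [0,0,0.04,0,0,0,0.4],
    [0,0,0.035,0,0,0,0.4],
    [-0.006,-0.039,0,0,0,0,0.4],
    [-0.006,-0.039,0,0,0,0,0.4],
    [-0.006,-0.039,0,0,0,0,0.4],
    [-0.006,-0.039,0,0,0,0,0.4],
    [-0.006,-0.039,0,0,0,0,0.4],
    [-0.006,-0.039,0,0,0,0,0.4]
  ]
}}

```text
t: 22.0
eef_pos: [0.5077, -0.265, 0.1546]
tool_rot: [-0.0, 0.726, 0.688, -0.0]
contact_force: [0.2, -0.7, -3.2]
gripper_width: 0.677
grasp_force: 44.7
```

>>> {"fn": "jog_arm", "kwargs": {
  "deltas": [
    [-0.006,-0.039,0,0,0,0.025,0.4],
    [-0.006,-0.039,0,0,0,0.025,0.4],
    [0,0,0,0,0,0,0.4],
    [0,0,0,0,0,0,0.4]
  ]
}}

```text
t: 22.4
eef_pos: [0.4955, -0.3426, 0.1541]
tool_rot: [-0.001, 0.71, 0.705, -0.0]
contact_force: [-0.5, 0.4, -3.4]
gripper_width: 0.678
grasp_force: 44.6
```

Run:
```python
from h import *
c=bot.read_camera('wrist');o=bot.get_obs();print(o['eef_pos'],o['tool_rot'])
cv2.imwrite('pics/w5.png',c['img'][:,:,::-1])
```

```text
[ 0.49632852 -0.34092634  0.15428162] [-5.66006745e-04  7.08713061e-01  7.05496592e-01  1.88291179e-04]
```

View pics/w5.png

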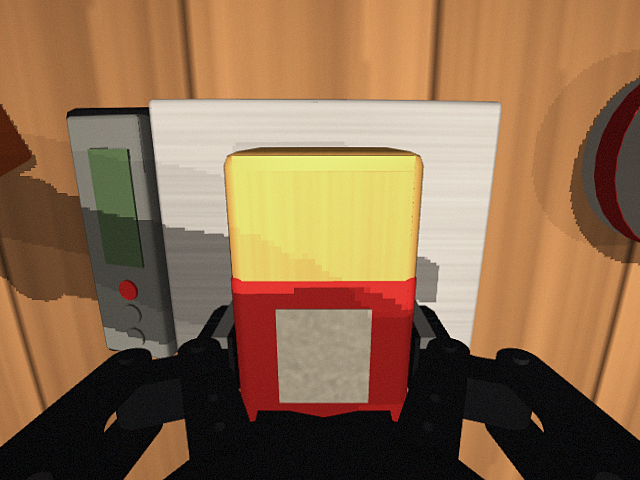

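The platform's far corners are at (150,100) and (502,102). The brick is held level above it.

Run:
```python
from h import *
c=bot.read_camera('wrist');o=bot.get_obs();print(o['eef_pos'],c['eye'])
print(cast(c,[(150,100),(502,102),(176,352),(472,342)],.061).round(4))
```

```text
[ 0.49682564 -0.34011742  0.15439667] [ 0.49534442 -0.26981492  0.27469369]
[[ 0.3987 -0.2495  0.061 ]
 [ 0.5946 -0.2514  0.061 ]
 [ 0.3945 -0.4095  0.061 ]
 [ 0.5941 -0.4025  0.061 ]]
```

>>> {"fn": "jog_arm", "kwargs": {
  "deltas": [
    [0,0,-0.02,0,0,0,0.4],
    [0,0,-0.02,0,0,0,0.4],
    [0,0,-0.01,0,0,0,0.4],
    [0,0,-0.004,0,0,0,0.4],
    [0,0,-0.002,0,0,0,0.4],
    [0,0,-0.002,0,0,0,0.4],
    [0,0,-0.001,0,0,0,0.4],
    [0,0,-0.001,0,0,0,0.4],
    [0,0,0,0,0,0,0.4]
  ]
}}

```text
t: 23.4
eef_pos: [0.4969, -0.3416, 0.0945]
tool_rot: [0.0, 0.709, 0.706, 0.0]
contact_force: [-0.2, 0.1, -2.7]
gripper_width: 0.67
grasp_force: 44.5
```

>>> {"fn": "jog_arm", "kwargs": {
  "deltas": [
    [0,0,-0.001,0,0,0,0.4],
    [0,0,-0.001,0,0,0,0.4],
    [0,0,0,0,0,0,0.4]
  ]
}}

```text
t: 23.7
eef_pos: [0.497, -0.3416, 0.0936]
tool_rot: [0.0, 0.709, 0.706, -0.0]
contact_force: [-3.7, 1.9, 7.2]
gripper_width: 0.676
grasp_force: 45.6
```

>>> {"fn": "jog_arm", "kwargs": {
  "deltas": [
    [0,0,0,0,0,0,0.8],
    [0,0,0,0,0,0,1],
    [0,0,0,0,0,0,1],
    [0,0,0.02,0,0,0,1],
    [0,0,0.035,0,0,0,1],
    [0,0,0.035,0,0,0,1],
    [0.003,0.045,0,0,0,0,1],
    [0.003,0.045,0,0,0,0,1],
    [0.003,0.045,0,0,0,0,1],
    [0.003,0.045,0,0,0,0,1]
  ]
}}

```text
t: 24.7
eef_pos: [0.5088, -0.1599, 0.1825]
tool_rot: [0.0, 0.709, 0.706, 0.0]
contact_force: [0.1, 1.1, 0.4]
gripper_width: 1.003
grasp_force: 0.0
```

>>> {"fn": "jog_arm", "kwargs": {
  "deltas": [
    [0.003,0.045,0,0,0,-0.134,1],
    [0.003,0.045,0,0,0,-0.134,1],
    [0.003,0.045,0,0,0,-0.134,1],
    [0.003,0.045,0,0,0,-0.134,1],
    [0.003,0.045,0,0,0,-0.134,1],
    [0.003,0.045,0,0,0,-0.134,1],
    [0.003,0.045,0,0,0,-0.134,1],
    [0.003,0.045,0,0,0,-0.134,1],
    [0.003,0.045,0,0,0,-0.134,1],
    [0,0,0,0,0,-0.134,1]
  ]
}}

```text
t: 25.7
eef_pos: [0.5344, 0.2523, 0.1828]
tool_rot: [-0.003, 0.993, 0.115, 0.001]
contact_force: [-0.6, -0.0, 0.2]
gripper_width: 0.996
grasp_force: 0.0
```

>>> {"fn": "jog_arm", "kwargs": {
  "deltas": [
    [0,0.03,0,0,0,-0.134,1],
    [0,0.03,0,0,0,-0.134,1],
    [0,0,0,0,0,0,1],
    [0,0,0,0,0,0,1]
  ]
}}

```text
t: 26.1
eef_pos: [0.5354, 0.3043, 0.1821]
tool_rot: [0.0, 1.0, -0.019, -0.0]
contact_force: [-0.2, -0.3, -0.3]
gripper_width: 0.998
grasp_force: 0.0
```

Run:
```python
from h import *
o=bot.get_obs();print(o['eef_pos'],o['tool_rot'],o['q'][6])
c=bot.read_camera('top');cv2.imwrite('pics/t6.png',c['img'][:,:,::-1])
k=blob(c['img'],(0,130,90),(36,255,255),(445,215,515,300));r=cv2.minAreaRect(k);print(r,cast(c,[r[0]],.111))
```

```text
[0.53537815 0.30431621 0.18207516] [ 1.05350508e-04  9.99818944e-01 -1.90275903e-02 -1.40215616e-04] -2.386254347533782
((490.0, 254.5), (27.0, 32.0), 90.0) [[ 0.49481236 -0.34597744  0.111     ]]
```

View pics/t6.png

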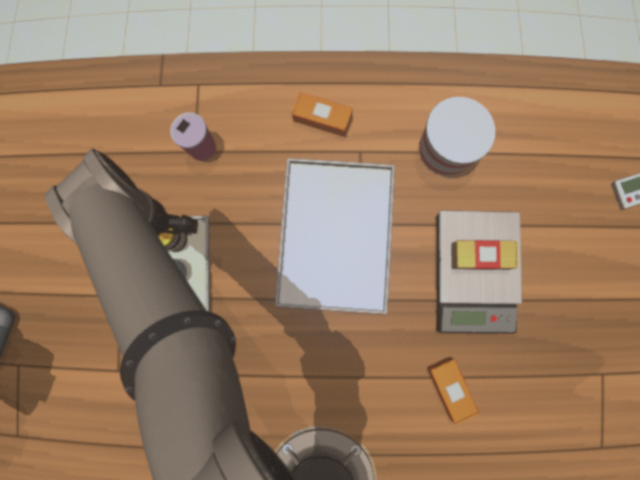

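The top view shows the brick centred on the scale at (487,254), with the pail and tumbler unmoved. Next I'll pick up the cocoa jar.

>>> {"fn": "jog_arm", "kwargs": {
  "deltas": [
    [0,0.019,0,0,0,-0.008,1],
    [0.0005,0.0188,0,0,0,0,1],
    [0,0,-0.025,0,0,0,1],
    [0,0,-0.03,0,0,0,1],
    [0,0,-0.03,0,0,0,1],
    [0,0,-0.0205,0,0,0,1],
    [0,0,0,0,0,0,1],
    [0,0,0,0,0,0,1]
  ]
}}

```text
t: 26.95
eef_pos: [0.5365, 0.3414, 0.0771]
tool_rot: [0.0, 1.0, -0.025, -0.0]
contact_force: [0.3, -0.4, 0.3]
gripper_width: 1.004
grasp_force: 0.0
```

>>> {"fn": "jog_arm", "kwargs": {
  "deltas": [
    [0,0,0,0,0,0,0.6],
    [0,0,0,0,0,0,0.4],
    [0,0,0,0,0,0,0.4],
    [0,0,0,0,0,0,0.4],
    [0,0,0,0,0,0,0.4]
  ]
}}

```text
t: 27.45
eef_pos: [0.5373, 0.3421, 0.0788]
tool_rot: [-0.001, 1.0, -0.025, 0.001]
contact_force: [-0.5, 0.0, 6.3]
gripper_width: 0.683
grasp_force: 41.2
```

>>> {"fn": "jog_arm", "kwargs": {
  "deltas": [
    [0,0,0.01,0,0,0,0.4],
    [0,0,0.035,0,0,0,0.4],
    [0,0,0.04,0,0,0,0.4],
    [0,0,0.035,0,0,0,0.4],
    [0.0088,-0.0414,0,0,0,0,0.4],
    [0.0088,-0.0414,0,0,0,0,0.4],
    [0.0088,-0.0414,0,0,0,0,0.4],
    [0.0088,-0.0414,0,0,0,0,0.4],
    [0.0088,-0.0414,0,0,0,0,0.4],
    [0.0088,-0.0414,0,0,0,0,0.4]
  ]
}}

```text
t: 28.45
eef_pos: [0.5889, 0.0911, 0.1974]
tool_rot: [0.0, 1.0, -0.025, 0.0]
contact_force: [0.2, -0.3, -2.3]
gripper_width: 0.692
grasp_force: 43.0
```

>>> {"fn": "jog_arm", "kwargs": {
  "deltas": [
    [0.0088,-0.0414,0,0,0,0,0.4],
    [0.0088,-0.0414,0,0,0,0,0.4],
    [0.0088,-0.0414,0,0,0,0,0.4],
    [0,0,0,0,0,0,0.4],
    [0,0,0,0,0,0,0.4],
    [0,0,0,0,0,0,0.4]
  ]
}}

```text
t: 29.05
eef_pos: [0.6152, -0.0298, 0.1971]
tool_rot: [-0.0, 1.0, -0.024, -0.0]
contact_force: [0.4, 0.6, -2.4]
gripper_width: 0.689
grasp_force: 43.0
```

>>> {"fn": "jog_arm", "kwargs": {
  "deltas": [
    [0.0005,-0.0005,-0.025,0,0,0,0.4],
    [0,0,-0.03,0,0,0,0.4],
    [0,0,-0.03,0,0,0,0.4],
    [0,0,-0.018,0,0,0,0.4],
    [0,0,-0.008,0,0,0,0.4],
    [0,0,-0.003,0,0,0,0.4],
    [0,0,-0.002,0,0,0,0.4],
    [0,0,-0.001,0,0,0,0.4],
    [0,0,-0.001,0,0,0,0.4],
    [0,0,0,0,0,0,0.4]
  ]
}}

```text
t: 30.05
eef_pos: [0.6163, -0.0318, 0.0794]
tool_rot: [0.0, 1.0, -0.025, 0.0]
contact_force: [0.4, 0.3, -1.9]
gripper_width: 0.685
grasp_force: 43.0
```

>>> {"fn": "jog_arm", "kwargs": {
  "deltas": [
    [0,0.001,-0.001,0,0,0,0.4],
    [0,0,-0.001,0,0,0,0.4],
    [0,0,0,0,0,0,0.4]
  ]
}}

```text
t: 30.35
eef_pos: [0.6165, -0.0314, 0.0788]
tool_rot: [0.001, 1.0, -0.025, 0.001]
contact_force: [-5.4, -1.8, 10.8]
gripper_width: 0.69
grasp_force: 44.3
```

>>> {"fn": "jog_arm", "kwargs": {
  "deltas": [
    [0,0,0,0,0,0,0.8],
    [0,0,0,0,0,0,1],
    [0,0,0,0,0,0,1],
    [0,0,0.02,0,0,0,1],
    [0,0,0.035,0,0,0,1],
    [0,0,0.035,0,0,0,1],
    [-0.0174,0.0414,0,0,0,0,1],
    [-0.0174,0.0414,0,0,0,0,1],
    [-0.0174,0.0414,0,0,0,0,1],
    [-0.0174,0.0414,0,0,0,0,1]
  ]
}}

```text
t: 31.35
eef_pos: [0.5457, 0.1364, 0.167]
tool_rot: [-0.0, 1.0, -0.025, 0.0]
contact_force: [1.4, -0.0, -0.5]
gripper_width: 0.998
grasp_force: 0.0
```

>>> {"fn": "jog_arm", "kwargs": {
  "deltas": [
    [-0.0174,0.0414,0,0,0,0,1],
    [-0.0174,0.0414,0,0,0,0,1],
    [-0.0174,0.0414,0,0,0,0,1],
    [-0.0174,0.0414,0,0,0,0,1],
    [-0.0174,0.0414,0,0,0,0,1],
    [0,0,0,0,0,0,1],
    [0,0,0,0,0,0,1]
  ]
}}

```text
t: 32.05
eef_pos: [0.4586, 0.3431, 0.1667]
tool_rot: [-0.0, 1.0, -0.023, -0.0]
contact_force: [0.3, 0.1, -0.6]
gripper_width: 1.0
grasp_force: 0.0
```

>>> {"fn": "jog_arm", "kwargs": {
  "deltas": [
    [0.001,-0.002,-0.025,0,0,0,1],
    [0,0,-0.025,0,0,0,1],
    [0,0,-0.025,0,0,0,1],
    [0,0,-0.0155,0,0,0,1],
    [0,0,0,0,0,0,1],
    [0,0,0,0,0,0,0.6],
    [0,0,0,0,0,0,0.4],
    [0,0,0,0,0,0,0.4],
    [0,0,0,0,0,0,0.4],
    [0,0,0,0,0,0,0.4]
  ]
}}

```text
t: 33.05
eef_pos: [0.4613, 0.3404, 0.0779]
tool_rot: [-0.001, 1.0, -0.025, 0.001]
contact_force: [0.2, -0.7, 6.2]
gripper_width: 0.684
grasp_force: 38.7
```

>>> {"fn": "jog_arm", "kwargs": {
  "deltas": [
    [0,0,0.01,0,0,0,0.4],
    [0,0,0.035,0,0,0,0.4],
    [0,0,0.04,0,0,0,0.4],
    [0,0,0.035,0,0,0,0.4],
    [0.0025,-0.039,0,0,0,0,0.4],
    [0.0025,-0.039,0,0,0,0,0.4],
    [0.0025,-0.039,0,0,0,0,0.4],
    [0.0025,-0.039,0,0,0,0,0.4],
    [0.0025,-0.039,0,0,0,0,0.4],
    [0.0025,-0.039,0,0,0,0,0.4]
  ]
}}

```text
t: 34.05
eef_pos: [0.4748, 0.1042, 0.1967]
tool_rot: [0.0, 1.0, -0.024, -0.0]
contact_force: [0.9, -0.8, -4.1]
gripper_width: 0.691
grasp_force: 39.3
```

>>> {"fn": "jog_arm", "kwargs": {
  "deltas": [
    [0.0025,-0.039,0,0,0,0,0.4],
    [0.0025,-0.039,0,0,0,0,0.4],
    [0,0,0,0,0,0,0.4],
    [0,0,0,0,0,0,0.4],
    [0,0,0,0,0,0,0.4],
    [0,0,0,0,0,0,0.4]
  ]
}}

```text
t: 34.65
eef_pos: [0.4803, 0.0293, 0.1964]
tool_rot: [-0.0, 1.0, -0.023, 0.0]
contact_force: [0.4, 0.8, -4.1]
gripper_width: 0.688
grasp_force: 39.3
```

>>> {"fn": "jog_arm", "kwargs": {
  "deltas": [
    [0.0005,0,-0.025,0,0,0,0.4],
    [0,0,-0.03,0,0,0,0.4],
    [0,0,-0.03,0,0,0,0.4],
    [0,0,-0.018,0,0,0,0.4],
    [0,0,-0.0085,0,0,0,0.4],
    [0,0,-0.003,0,0,0,0.4],
    [0,0,-0.002,0,0,0,0.4],
    [0,0,-0.001,0,0,0,0.4],
    [0,0,0,0,0,0,0.4]
  ]
}}

```text
t: 35.55
eef_pos: [0.4815, 0.028, 0.0795]
tool_rot: [-0.0, 1.0, -0.025, 0.001]
contact_force: [-0.1, 0.1, -4.3]
gripper_width: 0.691
grasp_force: 39.3
```

>>> {"fn": "jog_arm", "kwargs": {
  "deltas": [
    [0,0,-0.0005,0,0,0,0.4],
    [0,0,-0.0005,0,0,0,0.4],
    [0,0,0,0,0,0,0.4]
  ]
}}

```text
t: 35.85
eef_pos: [0.4811, 0.0278, 0.078]
tool_rot: [0.0, 1.0, -0.025, 0.0]
contact_force: [1.2, 0.1, -3.4]
gripper_width: 0.685
grasp_force: 39.4
```

>>> {"fn": "jog_arm", "kwargs": {
  "deltas": [
    [0,0.0005,-0.001,0,0,0,0.4],
    [0,0,0,0,0,0,0.4]
  ]
}}

```text
t: 36.05
eef_pos: [0.4811, 0.0279, 0.0779]
tool_rot: [0.0, 1.0, -0.025, 0.0]
contact_force: [-5.0, -1.8, 11.2]
gripper_width: 0.693
grasp_force: 40.6
```

>>> {"fn": "jog_arm", "kwargs": {
  "deltas": [
    [0,0,0,0,0,0,0.8],
    [0,0,0,0,0,0,1],
    [0,0,0,0,0,0,1],
    [0,0,0.02,0,0,0,1],
    [0,0,0.035,0,0,0,1],
    [0,0,0.035,0,0,0,1],
    [-0.0119,0.0391,0,0,0,0,1],
    [-0.0119,0.0391,0,0,0,0,1],
    [-0.0119,0.0391,0,0,0,0,1],
    [-0.0119,0.0391,0,0,0,0,1]
  ]
}}

```text
t: 37.05
eef_pos: [0.4328, 0.1861, 0.1671]
tool_rot: [-0.0, 1.0, -0.025, 0.0]
contact_force: [1.2, 0.3, 0.4]
gripper_width: 1.001
grasp_force: 0.0
```

>>> {"fn": "jog_arm", "kwargs": {
  "deltas": [
    [-0.0119,0.0391,0,0,0,0,1],
    [-0.0119,0.0391,0,0,0,0,1],
    [-0.0119,0.0391,0,0,0,0,1],
    [-0.0119,0.0391,0,0,0,0,1],
    [0,0,0,0,0,0,1],
    [0,0,0,0,0,0,1]
  ]
}}

```text
t: 37.65
eef_pos: [0.3851, 0.3419, 0.1666]
tool_rot: [0.0, 1.0, -0.023, -0.0]
contact_force: [-0.3, -0.4, -0.8]
gripper_width: 1.001
grasp_force: 0.0
```

>>> {"fn": "jog_arm", "kwargs": {
  "deltas": [
    [0,-0.001,-0.025,0,0,0,1],
    [0,0,-0.025,0,0,0,1],
    [0,0,-0.025,0,0,0,1],
    [0,0,-0.0155,0,0,0,1],
    [0,0,0,0,0,0,1],
    [0,0,0,0,0,0,0.6],
    [0,0,0,0,0,0,0.4],
    [0,0,0,0,0,0,0.4],
    [0,0,0,0,0,0,0.4],
    [0,0,0,0,0,0,0.4]
  ]
}}

```text
t: 38.65
eef_pos: [0.3866, 0.3405, 0.0775]
tool_rot: [-0.0, 1.0, -0.025, 0.001]
contact_force: [0.2, -0.2, 7.7]
gripper_width: 0.69
grasp_force: 43.0
```

>>> {"fn": "jog_arm", "kwargs": {
  "deltas": [
    [0,0,0.01,0,0,0,0.4],
    [0,0,0.035,0,0,0,0.4],
    [0,0,0.045,0,0,0,0.4],
    [0,0,0.045,0,0,0,0.4],
    [0,0,0.015,0,0,0,0.4],
    [0.0091,-0.0418,0,0,0,0,0.4],
    [0.0091,-0.0418,0,0,0,0,0.4],
    [0.0091,-0.0418,0,0,0,0,0.4],
    [0.0091,-0.0418,0,0,0,0,0.4],
    [0.0091,-0.0418,0,0,0,0,0.4]
  ]
}}

```text
t: 39.65
eef_pos: [0.4306, 0.1294, 0.2267]
tool_rot: [0.0, 1.0, -0.024, -0.0]
contact_force: [1.4, -0.5, -4.0]
gripper_width: 0.687
grasp_force: 45.0
```

>>> {"fn": "jog_arm", "kwargs": {
  "deltas": [
    [0.0091,-0.0418,0,0,0,0,0.4],
    [0.0091,-0.0418,0,0,0,0,0.4],
    [0.0091,-0.0418,0,0,0,0,0.4],
    [0.0091,-0.0418,0,0,0,0,0.4],
    [0.0088,-0.0415,0,0,0,0,0.4],
    [0,0,0,0,0,0,0.4],
    [0,0,0,0,0,0,0.4],
    [0,0,0,0,0,0,0.4]
  ]
}}

```text
t: 40.45
eef_pos: [0.4759, -0.0763, 0.2263]
tool_rot: [-0.0, 1.0, -0.024, -0.0]
contact_force: [1.1, 0.5, -3.2]
gripper_width: 0.689
grasp_force: 45.2
```

>>> {"fn": "jog_arm", "kwargs": {
  "deltas": [
    [0.0008,0,-0.035,0,0,0,0.4],
    [0,0,-0.035,0,0,0,0.4],
    [0,0,-0.035,0,0,0,0.4],
    [0,0,-0.022,0,0,0,0.4],
    [0,0,-0.012,0,0,0,0.4],
    [0,0,-0.005,0,0,0,0.4],
    [0,0,-0.002,0,0,0,0.4],
    [0,0,-0.001,0,0,0,0.4],
    [0,0,-0.001,0,0,0,0.4],
    [0,0,0,0,0,0,0.4]
  ]
}}

```text
t: 41.45
eef_pos: [0.4777, -0.0776, 0.0789]
tool_rot: [0.0, 1.0, -0.025, 0.001]
contact_force: [-0.3, 0.7, -2.6]
gripper_width: 0.689
grasp_force: 45.2
```

>>> {"fn": "jog_arm", "kwargs": {
  "deltas": [
    [0,0,-0.0005,0,0,0,0.4],
    [0,0,0,0,0,0,0.4]
  ]
}}

```text
t: 41.65
eef_pos: [0.4773, -0.0776, 0.078]
tool_rot: [0.0, 1.0, -0.025, 0.0]
contact_force: [-0.6, 0.6, -2.9]
gripper_width: 0.691
grasp_force: 45.2
```

>>> {"fn": "jog_arm", "kwargs": {
  "deltas": [
    [0,0,-0.001,0,0,0,0.4],
    [0,0,0,0,0,0,0.4]
  ]
}}

```text
t: 41.85
eef_pos: [0.4776, -0.0776, 0.0776]
tool_rot: [0.0, 1.0, -0.025, 0.0]
contact_force: [-1.9, 0.2, 6.3]
gripper_width: 0.691
grasp_force: 45.8
```

Contact, so I release, retreat clear of the view, and compare with the start image.

>>> {"fn": "jog_arm", "kwargs": {
  "deltas": [
    [0,0,0,0,0,0,0.8],
    [0,0,0,0,0,0,1],
    [0,0,0,0,0,0,1],
    [0,0,0.02,0,0,0,1],
    [0,0,0.035,0,0,0,1],
    [0,0,0.045,0,0,0,1],
    [0,0,0.045,0,0,0,1],
    [-0.01,0.045,0.02,0,0,0,1],
    [-0.01,0.045,0.01,0,0,0,1],
    [-0.01,0.045,0,0,0,0,1]
  ]
}}

```text
t: 42.85
eef_pos: [0.4479, 0.0587, 0.2538]
tool_rot: [-0.0, 1.0, -0.025, 0.002]
contact_force: [1.0, -0.1, -0.1]
gripper_width: 0.997
grasp_force: 0.0
```

>>> {"fn": "jog_arm", "kwargs": {
  "deltas": [
    [0,0.045,0,0,0,0,1],
    [0,0.045,0,0,0,0,1],
    [0,0.045,0,0,0,0,1],
    [0,0.045,0,0,0,0,1],
    [0,0.045,0,0,0,0,1],
    [0,0.04,0,0,0,0,1],
    [0,0.04,0,0,0,0,1],
    [0,0,0,0,0,0,1],
    [0,0,0,0,0,0,1]
  ]
}}

```text
t: 43.75
eef_pos: [0.4467, 0.3629, 0.2512]
tool_rot: [0.0, 1.0, -0.024, -0.0]
contact_force: [-0.4, -0.2, -0.4]
gripper_width: 1.0
grasp_force: 0.0
```

Run:
```python
from h import *
print(bot.get_obs()['eef_pos'])
c=bot.read_camera('top');im=c['img'];a=cv2.imread('pics/top0.png')[:,:,::-1].copy()
for n,lo,hi,roi in(('cocoa',(22,120,80),(35,255,255),(315,175,362,214)),('salt',(100,120,60),(125,255,255),(285,240,335,285)),('dred',(0,0,0),(179,255,165),(340,245,385,290))):
    for i in(a,im):
        k=blob(i,lo,hi,roi);(u,v),r=cv2.minEnclosingCircle(k);print(n,round(u,1),round(v,1),round(r,1),cast(c,(u,v),.113).round(4))
def pick(i):return i[150:320,265:405,::-1]
cv2.imwrite('pics/cmp.png',cv2.resize(np.hstack([pick(a),pick(im)]),None,fx=2.8,fy=2.8,interpolation=2))
```

```text
[0.44673288 0.36287833 0.251197  ]
cocoa 337.1 196.0 12.6 [[ 0.6139 -0.0298  0.113 ]]
cocoa 337.8 196.0 12.3 [[ 0.6139 -0.0313  0.113 ]]
salt 308.6 261.4 12.9 [[0.4779 0.0275 0.113 ]]
salt 308.8 261.5 12.9 [[0.4776 0.0271 0.113 ]]
dred 354.0 261.0 21.3 [[ 0.4795 -0.0648  0.113 ]]
dred 358.5 264.1 16.0 [[ 0.4733 -0.074   0.113 ]]
```

View pics/cmp.png

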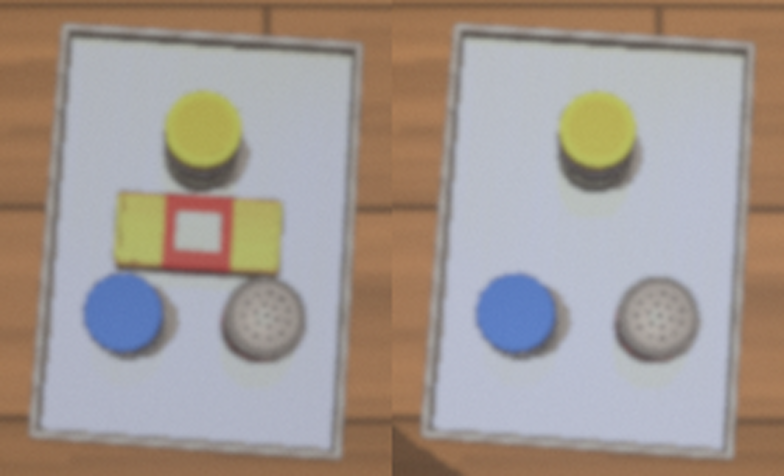

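The before and after crops match: cocoa (203,130)→(205,130), salt (124,314)→(125,314), dredger (263,319)→(265,320) in crop pixels. That is within about 2 mm for each jar.

```bash
python3 -c "
from station import bot
print(bot.hand_in())"
```

```text
the job is handed in; nothing more can be done
None
```

The job is handed in at about 44 s: the yeast brick lies flat in the middle of the scale, all three jars are back upright within about 2 mm of where they started, and I never touched the pail or tumbler.

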